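# Clean the empty place and stand the tipped setting post back in its row

## Robot

A 6-joint arm with a two-finger parallel gripper is mounted at the origin on the work surface. World frame = base frame: x ahead of the robot, y to its left, z up, the work surface at z = 0. Lengths are in mm, angles in rad, forces in N, time in s.
With the tool pointing down it reaches from about 300 to 775 mm from the base axis. Payload 14.6 kg.
Tool frame: the origin (TCP) lies on the mounting face of the last link; the fingertips stand 199 mm ahead of it and the grasp point (between the pads) lies 180 mm ahead of it; z points along the fingers, y is the line along which they close (so a half turn about z gives the same grasp; the last joint's range is limited). The gripper opens to 94 mm and grips with 3 to 60 N. Pads are 16 mm wide; open, the fingers measure 119 mm over their backs; the gripper's body (75 mm by 177 mm) begins 78 mm behind the grasp point.
Start: joints at [1.28, 0.3, 1.521, -0, 1.321, -0.067], TCP at [122.064, 536.275, 404.646] pointing down, gripper open.
Joint ranges: [-3.03, 3.03], [-0.79, 2.21], [0.23, 2.52], [-1.04, 4.18], [0, 3.07], [-2.55, 2.55]. Speed limits (rad/s): [2.22, 2.22, 2.57, 3.14, 3.14, 3.14].

## Interface

Orientations are given as [roll, pitch, yaw] about the fixed x, y, z axes, in that order (R = Rz(yaw) Ry(pitch) Rx(roll)).
In Python, from cell import manip gives the robot as it stands. The module is installed in compiled form; this text tells all that it offers.
- The arm moves only by the shell command python3 -m creep 'ROWS' [FORCE]. ROWS is a JSON object of lists of equal length, an entry for each row: "slide": the shift along the world's x, y, z in cm, a list of three; "turn": the turn about the world's z in rad; "claw": the opening, from 0 (shut) to 1 (fully open). A call has 1 to 8 rows; each row shifts and turns the commanded pose from where the row before left it; what a row does not reach is not made up. A row lasts 1/8 s, in which the tool goes at most 62.5 mm and 10.7 degrees, less where a joint would pass 70% of its speed; a pose out of reach is approached as far as the arm can. A call with a gripper value outside its range is refused whole. The fingers move at their own pace and stop on an object; FORCE is the grip in N (left out, the last holds). Time passes only in rows, so rows that do not move let the fingers close. It gives the time, the measured TCP pose, the force, the opening and the grip force at its end, in the units of the state.
- manip.read_state(): the state, without advancing time (a new reading comes with each control period).
- manip.camera(name): name is "scene" or "top"; returns (picture, depth): 480x640x3 uint8, red, green, blue; 480x640 float32, mm along the optical axis (not along the pixel's ray), 0 where there is no reading.
- manip.calibration(name): a dict with "intrinsics" (3x3 intrinsics, pixels), "k1" (the pictures are not rectified: a ray, as slopes to the right and down, at radius r is drawn at 1 + k1 r^2 times it, then the intrinsics apply), "pose" (4x4, takes a point from camera to world coordinates). Camera axes: x right, y up, looking along -z (the intrinsics and any distortion apply to the point x, -y, -z); pixel columns grow to the right and rows downward; lengths in mm; the calibration is good to about 2 mm. A picture is of the moment at which its call begins. calibration takes no time and is no camera call.
- manip.sign_off(): hands the job in; it is judged then, once.
Trained networks look in the newest picture that a camera, given by its name, has taken for a name from the list of things; names that differ only in an ending like _2 or _b are one class to them, and where a whole thing is asked for, a point or a joint stands for the part that bears it (a point fixed in the world has none). Each returns a list of dicts, best first, with "score" (0 to 1); they miss things now and then, are a little off and sometimes report something else, mostly with a low value. They report only what shows in the picture. A call takes as long as a camera call. They do not tell look-alikes from the thing itself.
- manip.cut_out(query, camera): "mask" (480x640 bool, what is visible of it) and "position" ([column, row] in pixels, amid what is visible of it).
The state is a dict: "clock": time; "joints": joint angles; "qd": joint speeds; "effort": joint torques, N m; "eef_pos": TCP position; "eef_rot": TCP orientation; "wrist_force": force on the tool from outside, world axes, zero at the start; "moment": the same for the moment, N m; "finger_gap": finger opening in mm; "finger_force": force on a finger pad.
Only numpy, scipy, OpenCV 4.12 (cv2) and the standard library are available. Lean on these libraries where they do the work, as an engineer would, in place of code of your own. Each camera call takes 0.05 s, during which the arm holds its last target. There are 200 camera calls.

## Task

One of the setting posts has tipped out of its rack and lies on the bench, and metal chips have got onto the empty mat where it belongs. Take the scraper block and wipe all the chips off the rack with it (no fingers or post on the chips), lay the block down on the bench clear of the rack, then pick up the fallen post and set it gently upright in the middle of its empty mat, in line with its neighbours. Leave the standing posts and the other equipment as they are.

Things in the scene. Friction and masses are not known exactly. Their poses are not given: they have to be found in the camera images.
- post: The tipped setting post, on the bench: square steel foot 60 x 60 x 20, round stem 28 diameter, round cap 36 diameter x 12 on top, 125 tall overall. Origin: centre of the underside of the foot; own z runs from the foot to the cap. It rests on foot edge and cap, z nearly level (6.5 deg down), cap roughly to the robot's left. 0.35 kg.
- gap: The empty place: a flat round rubber mat, 72 diameter, on the rack between two standing posts. Origin: its centre, level with the rack's top, 20 above the bench. Its x points across the rack to the far side, its y along the row.
- rack: Fixed wooden plank, 100 deep (own x, pointing away from the robot) x 420 long (own y) x 20 thick, open at front and back, with 36-high end cheeks (8 thick). Four round mats 100 apart along y (at -150, -50, 50, 150); three carry standing posts. Origin: centre of the underside, on the bench.
- scraper: Scraper block standing on the bench: wooden block 22 thick (own x) x 86 wide (own y) on a rubber foot 30 x 90 x 14; 65 tall in all. Origin: centre of the underside. Gripped across its 22 mm thickness. About 0.12 kg.
- chip_a: Loose metal chip on the empty mat, a flat piece 12 x 22 x 7 thick. Origin: centre of its underside.
- chip_b: Loose metal chip on the empty mat, a flat piece 12 x 22 x 7 thick. Origin: centre of its underside.
- chip_c: Loose metal chip on the empty mat, a flat piece 12 x 22 x 7 thick. Origin: centre of its underside.
- post_a: Post of the row that stands upright on the rack, same make as the tipped one: square steel foot 60 x 60 x 20, round stem 28 diameter, round cap 36 diameter x 12 on top, 125 tall overall. Origin: centre of the underside of the foot; own z runs from the foot to the cap.
- post_b: Post of the row that stands upright on the rack, same make as the tipped one: square steel foot 60 x 60 x 20, round stem 28 diameter, round cap 36 diameter x 12 on top, 125 tall overall. Origin: centre of the underside of the foot; own z runs from the foot to the cap.
- post_c: Post of the row that stands upright on the rack, same make as the tipped one: square steel foot 60 x 60 x 20, round stem 28 diameter, round cap 36 diameter x 12 on top, 125 tall overall. Origin: centre of the underside of the foot; own z runs from the foot to the cap.
- caliper: Bystander: slide caliper lying at the left of the bench, about 200 long, 12 high. Origin: underside, middle of the beam.
- gauge_case: Bystander: open wooden gauge case with dividers at the right of the bench, 160 x 240 x 60 high. Origin: centre of the underside.
Not all that is in view belongs to the job. Of the things that look like the scraper, the smallest one is meant.

How it is judged (in metres and radians):
On the way, in this order (a step that is already met when the one before it is completed fails the run):
1. all chips are wiped off the rack ((z of chip_a in the frame of rack below 0.016 m or x of chip_a in the frame of rack above 0.06 m or x of chip_a in the frame of rack below -0.06 m) and (z of chip_b in the frame of rack below 0.016 m or x of chip_b in the frame of rack above 0.06 m or x of chip_b in the frame of rack below -0.06 m) and (z of chip_c in the frame of rack below 0.016 m or x of chip_c in the frame of rack above 0.06 m or x of chip_c in the frame of rack below -0.06 m)), for 0.2 s.
2. the scraper block lies released on the bench, clear of the rack (all of step 1 and height (world z) of scraper below 0.05 m and linear speed of scraper below 0.02 m/s and (x of scraper in the frame of rack below -0.07 m or x of scraper in the frame of rack above 0.07 m or y of scraper in the frame of rack above 0.25 m or y of scraper in the frame of rack below -0.25 m) and contact force between the fingers and scraper below 0.1 N), for 0.2 s.
3. the fallen post stands upright on its mat (horizontal distance between post and gap below 0.015 m and angle between post's own z axis and vertical below 0.06 rad and z of post in the frame of gap between -0.004 and 0.004 m and linear speed of post below 0.02 m/s), for 0.2 s.
At the end, for the whole second after the job is handed in: The post stands still and upright (3.4 deg) on the rack, within 15 mm of the mat's centre; all chips are off the rack; the scraper rests on the bench, centre over 70 mm across or 250 mm along from the rack's centre; the other posts stand upright within 15 mm of where they were (all of step 1 and all of step 3 and height (world z) of scraper below 0.05 m and linear speed of scraper below 0.02 m/s and (x of scraper in the frame of rack below -0.07 m or x of scraper in the frame of rack above 0.07 m or y of scraper in the frame of rack above 0.25 m or y of scraper in the frame of rack below -0.25 m) and distance of each of post_a, post_b, post_c from where it was at the start of the episode below 0.015 m and angle between each of post_a, post_b, post_c's own z axis and vertical below 0.06 rad); the robot touches nothing.
It fails at once if a standing post is pushed more than 20 mm or tipped (distance of any of post_a, post_b, post_c from where it was at the start of the episode above 0.02 m or angle between any of post_a, post_b, post_c's own z axis and vertical above 0.25 rad).
It fails at once if the caliper or the gauge case is moved more than 30 mm (distance of any of caliper, gauge_case from where it was at the start of the episode above 0.03 m).
It fails at once if the fingers or the fallen post push a chip (more than 1 N) (contact force between any of the fingers, post and chip_a above 1 N or contact force between any of the fingers, post and chip_b above 1 N or contact force between any of the fingers, post and chip_c above 1 N).
It fails at once if the post is banged down on the rack (more than 60 N) (contact force between post and rack above 60 N).
It also fails if it takes over 64 s, if anything falls off the work surface, if the arm or the gripper's body presses on something with over 40 N, if the wrist force passes 120 N, or if a joint passes its speed limit or range.

## Working session

There is one attempt and no reset: what is moved stays moved. The work goes in short steps, Python scripts to look and compute and a shell command to move; the robot and the scene stay as the last step left them, time stands still between calls to the robot, and variables do not carry over. Pictures are saved under pics/ and viewed, at most 11 in all, crops included, and the job is handed in when it is done.

```bash
mkdir -p pics; cat > h.py <<'E'
import numpy as np, cv2
from cell import manip
def snap(cam,fn=None):
    p,d=manip.camera(cam)
    if fn: cv2.imwrite('pics/'+fn,p[:,:,::-1])
    return p,d
def cloud(cam,d):
    c=manip.calibration(cam);K=np.array(c['intrinsics'],float);T=np.array(c['pose'])
    v,u=np.mgrid[0:480,0:640]
    pts=np.stack([u.ravel(),v.ravel()],1).astype(np.float64)[:,None]
    n=cv2.undistortPoints(pts,K,np.array([c['k1'],0,0,0.]))[:,0]
    z=d.ravel()
    P=np.stack([n[:,0]*z,-n[:,1]*z,-z],1)
    W=P@T[:3,:3].T+T[:3,3]
    W[z==0]=np.nan
    return W.reshape(480,640,3)
E
python3 - <<'E'
from h import *
np.set_printoptions(precision=1,suppress=True)
print(manip.read_state())
for cam in ['scene','top']:
    p,d=snap(cam,cam+'0.png');W=cloud(cam,d);np.save(cam+'0.npy',W)
    print(cam,manip.calibration(cam)['pose'])
    for q in ['post','scraper','chip_a','gap','rack','caliper','gauge_case']:
        for r in manip.cut_out(q,cam):
            m=r['mask'];w=W[m];w=w[~np.isnan(w[:,0])]
            print(q,round(r['score'],2),np.array(r['position']),m.sum(),'med',np.median(w,0),'min',np.percentile(w,3,0),'max',np.percentile(w,97,0))
E
```

```text
{'clock': 0.0, 'joints': array([ 1.3,  0.3,  1.5, -0. ,  1.3, -0.1]), 'qd': array([-0.,  0.,  0., -0.,  0.,  0.]), 'effort': array([ -0. , -53.2, -35.3,   0.1,   0. ,  -0. ]), 'eef_pos': array([122.1, 536.3, 404.1]), 'eef_rot': array([-3.1, -0. ,  2.9]), 'wrist_force': array([-0.3, -0.6,  0.6]), 'moment': array([-0., -0., -0.]), 'finger_force': 0.0, 'finger_gap': 93.88693137819777}
scene [[ -0.5  -0.7   0.5 963.4]
 [  0.9  -0.4   0.3 266.4]
 [  0.    0.6   0.8 894.3]
 [  0.    0.    0.    1. ]]
post 0.89 [288.3 226.7] 984 med [ 454.4 -112.2   35.7] min [ 428.  -147.9    7.3] max [483.4 -31.   61.8]
post 0.79 [228.8 269.8] 1202 med [ 629.  -136.3   41.8] min [ 594.4 -170.4   23.5] max [ 651.4 -115.   145.8]
post 0.79 [312.4 314. ] 1266 med [628.6  60.1  41.5] min [592.6  26.9  24. ] max [649.9  84.4 146. ]
post 0.79 [356.5 332.9] 1274 med [625.1 158.3  41.9] min [591.7 128.2  30.2] max [644.9 183.  146.1]
scraper 0.86 [450.6 236.7] 2013 med [318.2 226.9  63.8] min [273.8 176.    4.6] max [354.2 277.4  92.7]
scraper 0.84 [454.2 367.1] 2311 med [593.  338.   81.3] min [545.5 289.    5. 
[... 1737 characters left out ...]
d [305.  220.1  90.7] min [264.4 174.1  19.5] max [347.4 267.5  96.7]
scraper 0.89 [260.5 249.8] 328 med [450.  155.5  64.5] min [435.  119.1  11.3] max [468.4 196.7  70.9]
gap 0.62 [328.6 184.5] 111 med [633.4 -32.5  22.2] min [616.2 -69.8  16.2] max [651.9 -15.3  28. ]
rack 0.97 [321.6 193.8] 3164 med [610.8  -6.7  21.6] min [ 570.8 -197.5   14.9] max [667.6 206.6  36.8]
caliper 0.58 [178.7 261.9] 636 med [415.  396.2  10.5] min [397.9 332.5   3.7] max [458.9 516.3  18.1]
gauge_case 0.97 [477.6 277.8] 5249 med [ 369.9 -453.2   12.4] min [ 288.4 -565.     3.6] max [ 450.7 -325.8   62.3]
gauge_case 0.71 [180.2 263.5] 581 med [415.1 393.6  10.5] min [398.1 332.6   4.5] max [460.9 515.   18.1]
```

```bash
python3 - <<'E'
from h import *
p=cv2.imread('pics/scene0.png'); t=cv2.imread('pics/top0.png')
cv2.imwrite('pics/a.png',cv2.resize(p[170:420,180:520],None,fx=2.35,fy=2.35,interpolation=cv2.INTER_CUBIC))
cv2.imwrite('pics/b.png',cv2.resize(t[150:330,170:410],None,fx=3.3,fy=3.3,interpolation=cv2.INTER_CUBIC))
np.set_printoptions(precision=1,suppress=True)
W=np.load('scene0.npy');W2=np.load('top0.npy')
for n,w in(('s',W),('t',W2)):
    w=w.reshape(-1,3);w=w[~np.isnan(w[:,0])]
    def box(x0,x1,y0,y1,z0,z1): return w[(w[:,0]>x0)&(w[:,0]<x1)&(w[:,1]>y0)&(w[:,1]<y1)&(w[:,2]>z0)&(w[:,2]<z1)]
    b=box(410,500,100,220,58,80); print(n,'scraper top',len(b),cv2.minAreaRect(b[:,:2].astype(np.float32)),np.median(b[:,2]))
    for y in(-148,50,152):
        b=box(570,670,y-50,y+50,138,160); r=cv2.minEnclosingCircle(b[:,:2].astype(np.float32)); print('cap',len(b),r,np.median(b,0))
        b=box(570,670,y-50,y+50,36,44); print('foot',len(b),cv2.minAreaRect(b[:,:2].astype(np.float32)))
    b=box(560,690,-230,240,14,26);print('rack',len(b),cv2.minAreaRect(b[:,:2].astype(np.float32)),np.median(b[:,2]))
    b=box(580,670,-90,-5,24,34);print('chips',len(b))
    b=box(400,520,-180,10,8,80);print('post',len(b),cv2.minAreaRect(b[:,:2].astype(np.float32)),b[:,2].max())
    for yy in range(-160,-10,10):
        s=b[(abs(b[:,1]-yy)<5)]; 
        if len(s): print(yy,len(s),'x',s[:,0].min(),s[:,0].max(),'zmax',s[:,2].max())
E
```

```text
s scraper top 437 ((453.24493408203125, 162.21725463867188), (24.033220291137695, 86.33995056152344), 15.122713088989258) 64.41345946120555
cap 255 ((621.4461059570312, -145.15338134765625), 18.7502498626709) [ 622.6 -143.7  144.4]
foot 485 ((624.3949584960938, -156.97360229492188), (62.12189865112305, 90.52621459960938), 9.014596939086914)
cap 292 ((618.783935546875, 54.58980941772461), 18.250120162963867) [620.1  55.1 144.7]
foot 563 ((619.6683959960938, 54.620452880859375), (60.446502685546875, 60.39274215698242), 8.28976058959961)
cap 324 ((614.9171142578125, 155.45272827148438), 18.565460205078125) [616.6 155.8 144.7]
foot 606 ((615.7056274414062, 155.60662841796875), (60.45367431640625, 60.451995849609375), 1.2916221618652344)
rack 5710 ((620.2554931640625, 5.05810546875), (102.69015502929688, 420.13128662109375), 0.7306786179542542) 19.813738720663196
chips 182
post 958 ((451.5474548339844, -89.9803237915039), (61.41828155517578, 124.097900390625), 2.9260916709899902) 64.09538456706832
-150 68 x 424.90872142725755 484.6369678783559 zmax 63.88457459971937
-140 159 x 423.1868816
[... 2152 characters left out ...]
0241217573989
-110 33 x 437.39287631217763 462.9143930933813 zmax 47.83080823396017
-100 38 x 435.02812765666 487.91519567135276 zmax 45.880963796097376
-90 42 x 433.2854178723196 473.466445561459 zmax 46.411995323617475
-80 30 x 413.2420289984428 460.6167758567619 zmax 44.21076322295312
-70 41 x 432.0382833166875 502.28969454951306 zmax 40.436673117078726
-60 31 x 432.067028389131 505.2022274239587 zmax 40.745786657674444
-50 41 x 429.3365363590398 476.27076487604654 zmax 39.13833989461864
-40 42 x 423.9999192308279 457.7395700527806 zmax 38.80065717882849
-30 29 x 410.32896434192946 457.8379061978204 zmax 40.9880160513726
-20 3 x 459.0637183835354 490.56358970037394 zmax 10.434945991356244
```

View pics/a.png

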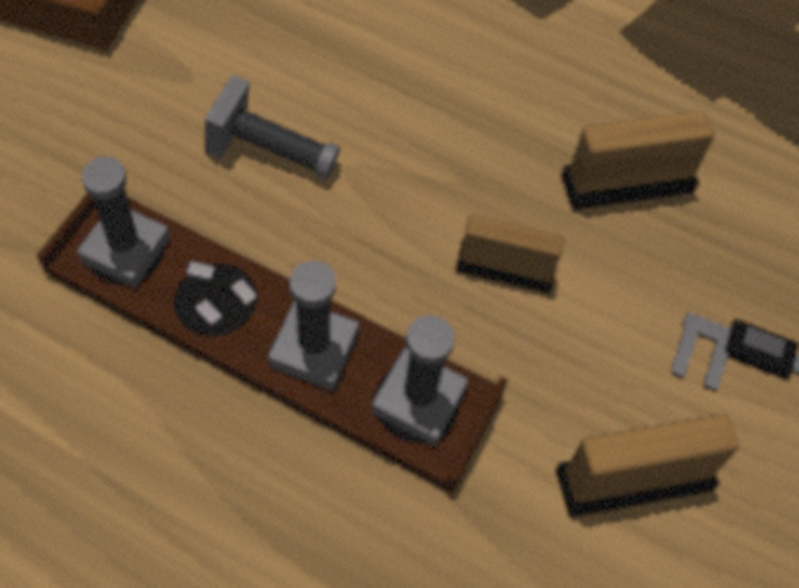

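View pics/b.png

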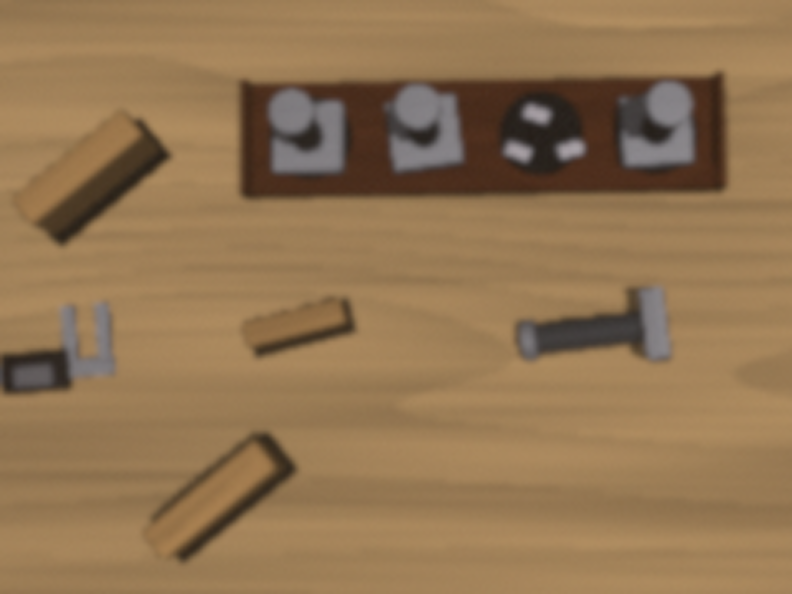

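Things that could be taken for the scraper are the blocks at scene (451,237), (454,367) and (398,278). The first two are about 92 mm tall. The one at (398,278) is about 65 mm tall with an 86 x 22 top, so it is the smallest and the one meant. The crop confirms this. The chips lie on the dark mat at scene (270,295). The fallen post is at (288,227), with its cap to the left (+y).

```bash
python3 -m creep '{"slide":[[3.3,-3.7,0],[3.3,-3.7,0],[3.3,-3.7,0],[3.3,-3.7,0],[3.3,-3.7,0]],"turn":[-0.15,-0.15,-0.15,-0.15,-0.15],"claw":[1,1,1,1,1]}' 20; python3 -m creep '{"slide":[[3.3,-3.7,0],[3.3,-3.7,0],[3.3,-3.7,-1],[3.3,-3.7,-3],[3.3,-3.7,-3],[0,0,0],[0,0,0]],"turn":[-0.1,-0.1,-0.1,-0.03,0,0,0],"claw":[1,1,1,1,1,0.7,0.7]}'; python3 -c "
from cell import manip;s=manip.read_state();print(s['eef_pos'],s['eef_rot'],s['joints'],s['finger_gap'])"
```

```text
clock: 1.42
eef_pos: [287.9, 349.9, 404.8]
eef_rot: [3.141, -0.0, 2.163]
wrist_force: [0.1, 0.6, 0.4]
finger_gap: 93.9
finger_force: 0.0
clock: 2.3
eef_pos: [452.0, 166.5, 335.0]
eef_rot: [3.141, -0.0, 1.837]
wrist_force: [-0.0, 0.2, 0.2]
finger_gap: 77.3
finger_force: 0.0
[451.97102925 166.54248509 335.04787992] [ 3.14131702e+00 -1.39845371e-04  1.83747926e+00] [2.76964707e-01 2.21863903e-01 1.79127573e+00 1.51614732e-04
 1.12817596e+00 1.02168719e-02] 77.31097906777674
```

```bash
python3 -m creep '{"slide":[[0.1,-0.4,-3],[0,0,-4],[0,0,-3],[0,0,-0.7],[0,0,0],[0,0,0],[0,0,0],[0,0,0]],"turn":[-0.01,0,0,0,0,0,0,0],"claw":[0.7,0.7,0.7,0.7,0,0,0,0]}' 25; python3 -m creep '{"slide":[[0,0,0],[0,0,0],[0,0,0]],"turn":[0,0,0],"claw":[0,0,0]}'
python3 -c "
from h import *
snap('scene','c0.png');p=cv2.imread('pics/c0.png');cv2.imwrite('pics/c.png',cv2.resize(p[170:370,240:500],None,fx=3,fy=3))"
```

```text
clock: 3.3
eef_pos: [453.1, 162.3, 228.1]
eef_rot: [3.141, -0.0, 1.828]
wrist_force: [-0.2, 0.3, 0.7]
finger_gap: 29.4
finger_force: 0.0
clock: 3.68
eef_pos: [453.1, 162.3, 227.9]
eef_rot: [3.141, 0.0, 1.828]
wrist_force: [-1.3, -1.4, 6.3]
finger_gap: 21.5
finger_force: 25.0
```

View pics/c.png

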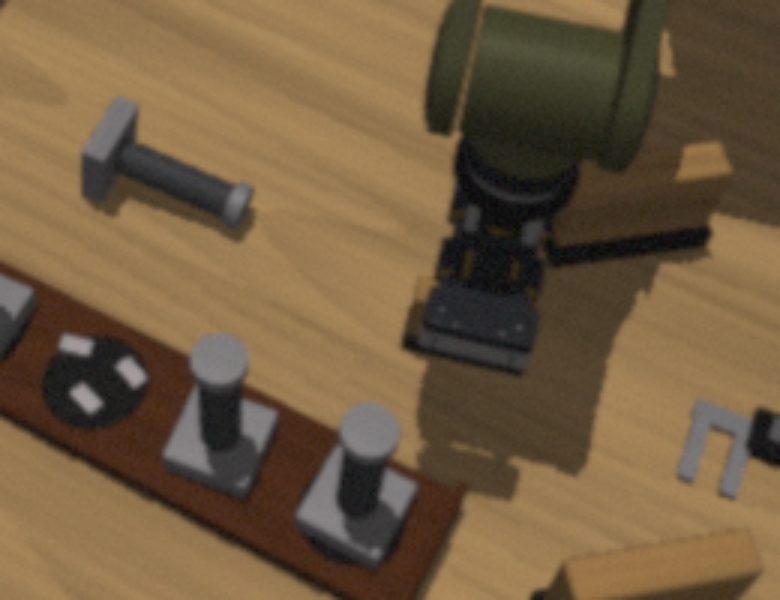

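```bash
python3 -m creep '{"slide":[[0,0,3],[0,0,5],[1.74,-4.2,0],[1.74,-4.2,0],[1.74,-4.2,0],[1.74,-4.2,0],[1.74,-4.1,0],[0,0,0]],"turn":[0,0,-0.06,-0.06,-0.06,-0.06,0,0],"claw":[0,0,0,0,0,0,0,0]}' 35; python3 -c "
from cell import manip;s=manip.read_state();print(s['eef_pos'],s['eef_rot'],s['joints'],s['finger_gap'])
from h import *
snap('scene','d0.png');p=cv2.imread('pics/d0.png');cv2.imwrite('pics/d.png',cv2.resize(p[170:370,200:460],None,fx=3,fy=3))"
```

```text
clock: 4.72
eef_pos: [540.5, -49.0, 307.1]
eef_rot: [-3.141, 0.0, 1.585]
wrist_force: [-0.7, 0.8, -1.8]
finger_gap: 21.6
finger_force: 35.0
[540.53579708 -48.99731349 307.07863525] [-3.14109188e+00  1.27037363e-04  1.58468460e+00] [-1.57856304e-01  3.84455580e-01  1.64792349e+00 -2.35329106e-04
  1.10968529e+00 -1.71639789e-01] 21.60926620565054
```

View pics/d.png

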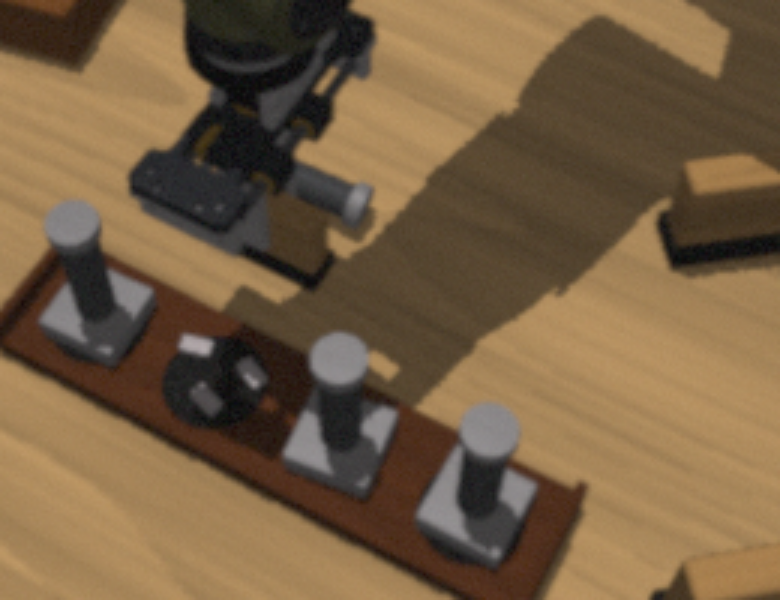

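```bash
python3 -m creep '{"slide":[[0,0.2,-2.5],[0,0,-2.5],[0,0,-0.7],[0,0,0]],"turn":[0,0,0,0],"claw":[0,0,0,0]}'; python3 -m creep '{"slide":[[1,0,0],[1.5,0,0],[1.5,0.05,0],[1.5,0.05,0],[1.5,0.05,0]],"turn":[0,0,0,0,0],"claw":[0,0,0,0,0]}'
```

```text
clock: 5.28
eef_pos: [540.0, -44.2, 250.8]
eef_rot: [-3.141, -0.0, 1.589]
wrist_force: [0.5, 0.1, -1.2]
finger_gap: 21.6
finger_force: 35.0
clock: 5.9
eef_pos: [611.2, -43.1, 251.6]
eef_rot: [3.14, 0.0, 1.588]
wrist_force: [-0.3, -0.2, -1.2]
finger_gap: 21.9
finger_force: 35.0
```

```bash
python3 -c "
from h import *
print(manip.read_state()['eef_pos'])
snap('scene','e0.png');p=cv2.imread('pics/e0.png');cv2.imwrite('pics/e.png',cv2.resize(p[230:370,180:380],None,fx=4,fy=4))
snap('top')
for c in('scene','top'):print([(r['score'],r['position']) for r in manip.cut_out('chip_a',c)])
print(manip.read_state()['eef_pos'])"
```

```text
[611.15506091 -43.14754373 251.5811324 ]
[(0.42, [278.0, 305.7])]
[]
[610.09933673 -43.15621754 250.90101581]
```

View pics/e.png

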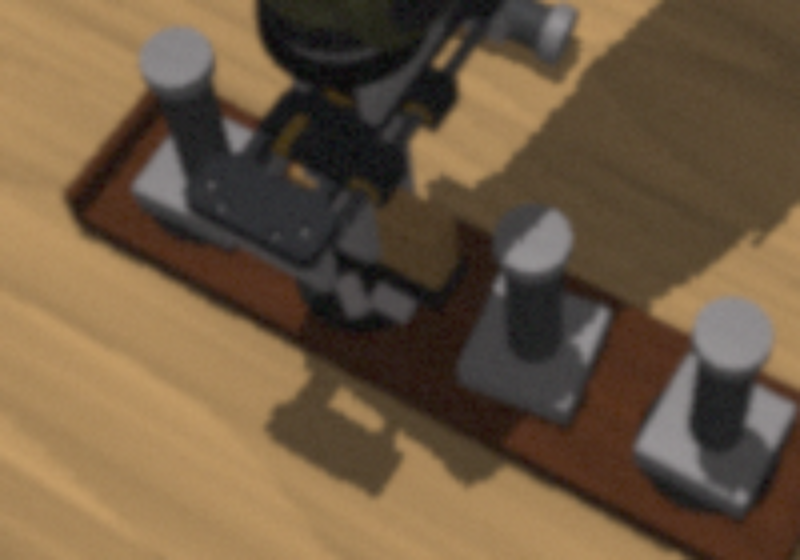

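The chips are moving ahead of the block; two show at crop (350,300) and (395,305). I'll carry on with the sweep.

```bash
python3 -m creep '{"slide":[[1,0,-0.1],[1.5,0,0],[1.5,0.05,0],[1.5,0,0],[1.5,0.05,0],[1.5,0,0],[0.5,0,0],[0,0,0]],"turn":[0,0,0,0,0,0,0,0],"claw":[0,0,0,0,0,0,0,0]}'; python3 -c "
from h import *
snap('scene','f0.png');p=cv2.imread('pics/f0.png');cv2.imwrite('pics/f.png',cv2.resize(p[230:370,160:360],None,fx=4,fy=4))"
```

```text
clock: 7.1
eef_pos: [700.0, -42.2, 249.5]
eef_rot: [-3.141, -0.0, 1.588]
wrist_force: [-0.8, -0.7, -1.2]
finger_gap: 22.0
finger_force: 35.0
```

View pics/f.png

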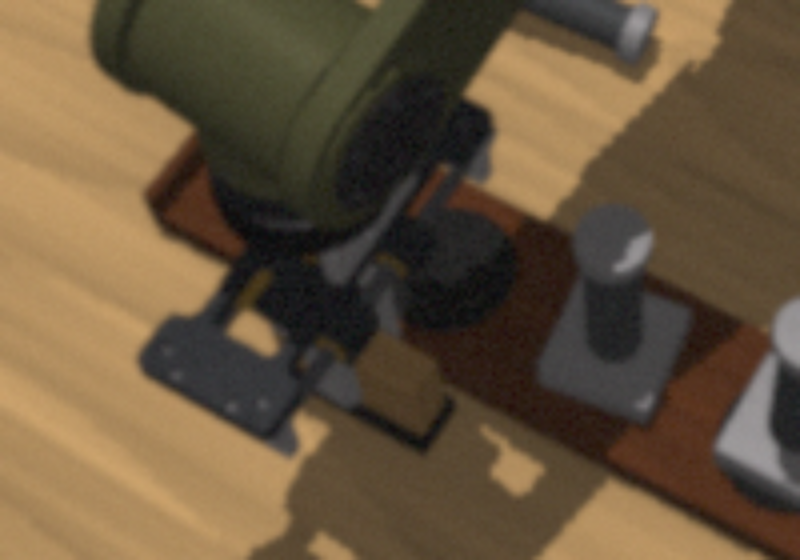

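```bash
python3 -m creep '{"slide":[[0,0,3],[0,0,5],[0,0,5],[-2,1,1.5],[-5,3.7,0],[-5,3.7,0],[-5,3.7,0],[-5,3.7,0]],"turn":[0,0,0,0,0,0,0,0],"claw":[0,0,0,0,0,0,0,0]}'; python3 -m creep '{"slide":[[-2.5,3.4,0],[0,0,0]],"turn":[0,0],"claw":[0,0]}'; python3 -c "
from h import *
np.set_printoptions(precision=1,suppress=True)
for c in('scene','top'):
    p,d=snap(c,'g_%s.png'%c);W=cloud(c,d)
    for q in('chip_a','gap'):
        for r in manip.cut_out(q,c):
            w=W[r['mask']];w=w[~np.isnan(w[:,0])];print(c,q,r['score'],r['position'],np.median(w,0),cv2.minEnclosingCircle(w[:,:2].astype(np.float32)))
p=cv2.imread('pics/g_scene.png');cv2.imwrite('pics/g.png',cv2.resize(p[210:410,180:440],None,fx=3,fy=3))"
```

```text
clock: 8.15
eef_pos: [477.7, 116.5, 394.8]
eef_rot: [3.141, -0.0, 1.587]
wrist_force: [0.9, 1.5, -0.7]
finger_gap: 21.6
finger_force: 35.0
clock: 8.4
eef_pos: [453.3, 151.1, 395.3]
eef_rot: [3.141, -0.0, 1.591]
wrist_force: [-0.9, -0.5, -0.3]
finger_gap: 21.7
finger_force: 35.0
scene chip_a 0.59 [255.6, 319.6] [680.6 -47.4   5.7] ((680.4781494140625, -48.997039794921875), 11.114262580871582)
scene chip_a 0.4 [240.3, 321.0] [694.3 -69.9   5.9] ((694.97998046875, -70.67608642578125), 10.05775260925293)
scene gap 0.74 [270.2, 298.6] [623.6 -47.5  20.4] ((623.1566772460938, -48.51323318481445), 36.219058990478516)
top gap 0.76 [339.8, 185.6] [633.8 -58.5  22. ] ((625.5181884765625, -47.003719329833984), 33.86423110961914)
top gap 0.46 [272.0, 244.8] [454.5 106.8 198.3] ((456.7886657714844, 109.56324005126953), 13.953006744384766)
```

View pics/g.png

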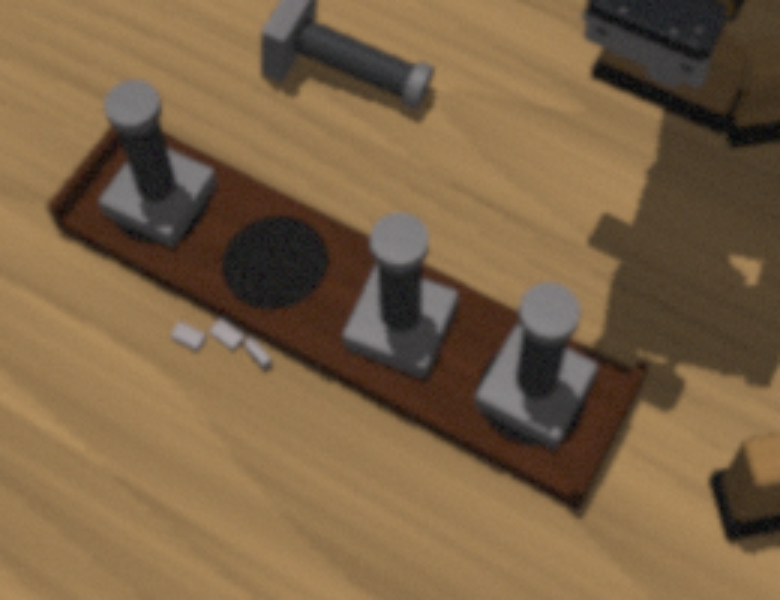

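All three chips are off behind the rack, at crop (187,336), (227,333) and (257,352), and the mat is clear. Now I'll set the block down.

```bash
python3 -m creep '{"slide":[[0,0,-4],[0,0,-5],[0,0,-5],[0,0,-2],[0,0,-0.5],[0,0,-0.2],[0,0,0],[0,0,0]],"turn":[0,0,0,0,0,0,0,0],"claw":[0,0,0,0,0,0,0,0]}' 15;  python3 -m creep '{"slide":[[0,0,0],[0,0,0],[0,0,0],[0,0,0],[0,0,4],[0,0,5],[0,0,3],[0,0,0]],"turn":[0,0,0,0,0,0,0,0],"claw":[0.6,0.6,0.6,0.6,0.6,0.6,0.6,0.6]}'
```

```text
clock: 9.7
eef_pos: [455.2, 149.8, 228.4]
eef_rot: [3.14, -0.0, 1.588]
wrist_force: [-0.2, -0.2, -1.3]
finger_gap: 22.2
finger_force: 15.0
clock: 10.7
eef_pos: [455.2, 149.8, 349.6]
eef_rot: [3.138, -0.001, 1.588]
wrist_force: [0.6, -1.0, -0.1]
finger_gap: 56.5
finger_force: 0.0
```

```bash
python3 -m creep '{"slide":[[0,-4,0],[-0.2,-5,0],[-0.2,-5,0],[-0.2,-5,-2],[-0.27,-2.8,-3],[0,0,-2],[0,0,0],[0,0,0]],"turn":[0.03,0.03,0.03,0.017,0,0,0,0],"claw":[0.6,0.6,0.6,0.6,0.6,0.6,0.6,0.6]}'; python3 -c "
from h import *
np.set_printoptions(precision=1,suppress=True)
p,d=snap('scene','h0.png');w=cloud('scene',d).reshape(-1,3)
w=w[(w[:,0]>400)&(w[:,0]<520)&(w[:,1]>-180)&(w[:,1]<10)&(w[:,2]>8)&(w[:,2]<70)]
for yy in range(-160,-10,10):
    s=w[(abs(w[:,1]-yy)<5)]
    if len(s): print(yy,len(s),'x',s[:,0].min(),s[:,0].max(),'zmax',s[:,2].max())
print(w[:,1].min(),w[:,1].max())
"
```

```text
clock: 11.7
eef_pos: [446.5, -68.0, 277.9]
eef_rot: [-3.142, -0.0, 1.695]
wrist_force: [-0.3, -0.6, 0.2]
finger_gap: 56.3
finger_force: 0.0
-150 31 x 460.19605768185875 486.0836269545513 zmax 63.97121037789509
-140 91 x 458.04335415728707 485.8912786447967 zmax 64.3443349051986
-130 133 x 444.02774073209616 483.517275879067 zmax 63.51040397424481
-120 50 x 444.1622210149319 466.1119928413417 zmax 43.882900544869585
-110 52 x 441.1644822246218 463.94953539742795 zmax 43.30159355567832
-100 41 x 442.6032885669965 462.7328156520166 zmax 40.74599204328683
-90 22 x 456.43338154158954 462.75444859091664 zmax 35.21593599143705
-80 29 x 433.03531094779896 460.58563684926963 zmax 35.534264579942715
-70 48 x 434.55863595654216 460.0628150598237 zmax 39.16500729061511
-60 54 x 431.883656379489 457.7703992696452 zmax 36.963774761110926
-50 54 x 433.88415204740124 457.4893822581052 zmax 35.209432340277544
-40 56 x 426.97304708290653 458.3130123411185 zmax 37.15935255037414
-30 70 x 423.91362295064073 460.14558031336037 zmax 38.538101716573124
-150.60735122971073 -27.56514860093904
```

```bash
python3 -m creep '{"slide":[[0,0,-3],[0,0,-3.5],[0,0,-0.9],[0,0,0],[0,0,0],[0,0,0],[0,0,0],[0,0,0]],"turn":[0,0,0,0,0,0,0,0],"claw":[0.6,0.6,0.6,0.6,0.1,0.1,0.1,0.1]}' 6; python3 -m creep '{"slide":[[0,0,0],[0,0,0]],"turn":[0,0],"claw":[0.1,0.1]}'
```

```text
clock: 12.75
eef_pos: [446.4, -68.2, 203.9]
eef_rot: [3.141, 0.0, 1.695]
wrist_force: [-1.2, 0.4, 3.4]
finger_gap: 28.0
finger_force: 6.0
clock: 13.0
eef_pos: [446.4, -68.2, 203.9]
eef_rot: [3.141, 0.0, 1.695]
wrist_force: [-1.8, 0.2, 6.5]
finger_gap: 28.0
finger_force: 6.0
```

```bash
python3 -m creep '{"slide":[[0,0,0.7],[0.07,-0.5,1.1],[0.07,-0.6,1.0],[0.1,-0.8,0.9],[0.1,-0.8,0.8],[0.12,-0.9,0.7],[0.12,-0.95,0.6],[0,0,0]],"turn":[0,0,0,0,0,0,0,0],"claw":[0.1,0.1,0.1,0.1,0.1,0.1,0.1,0.1]}' 6; python3 -c "
from h import *
snap('scene','i0.png');p=cv2.imread('pics/i0.png');cv2.imwrite('pics/i.png',cv2.resize(p[150:310,190:390],None,fx=3.5,fy=3.5))"
```

```text
clock: 14.0
eef_pos: [452.3, -114.4, 262.0]
eef_rot: [3.141, 0.0, 1.694]
wrist_force: [-0.5, 1.0, 2.0]
finger_gap: 27.7
finger_force: 6.0
```

View pics/i.png

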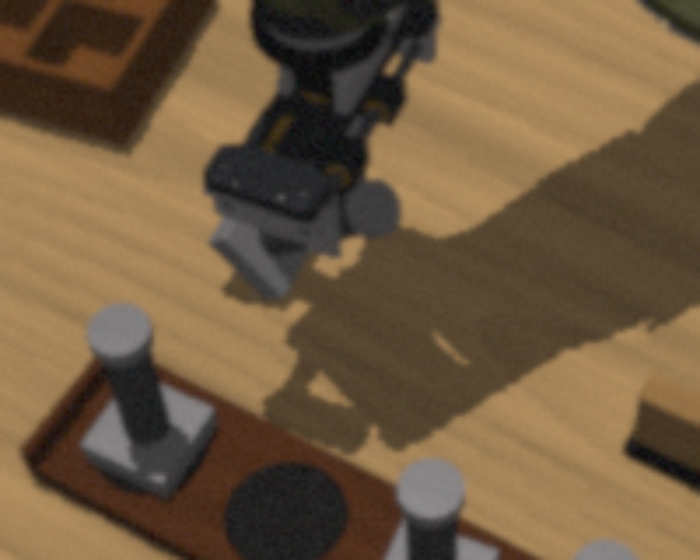

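The post is pivoting in the pads, with the foot edge near crop (260,260) and the cap rising at (370,207). I'll finish the arc.

```bash
python3 -m creep '{"slide":[[0.12,-1,0.35],[0.14,-1.1,0.25],[0.14,-1.1,0.1],[0.14,-1.1,0],[0.13,-1.1,-0.15],[0.13,-1.1,-0.2],[0,0,0],[0,0,0]],"turn":[0,0,0,0,0,0,0,0],"claw":[0.1,0.1,0.1,0.1,0.1,0.1,0.1,0.1]}' 6; python3 -c "
from h import *
snap('scene','j0.png');p=cv2.imread('pics/j0.png');cv2.imwrite('pics/j.png',cv2.resize(p[150:310,190:390],None,fx=3.5,fy=3.5))"
```

```text
clock: 15.05
eef_pos: [460.3, -179.8, 265.4]
eef_rot: [3.141, 0.001, 1.694]
wrist_force: [-0.9, -2.6, 6.0]
finger_gap: 27.7
finger_force: 5.5
```

View pics/j.png

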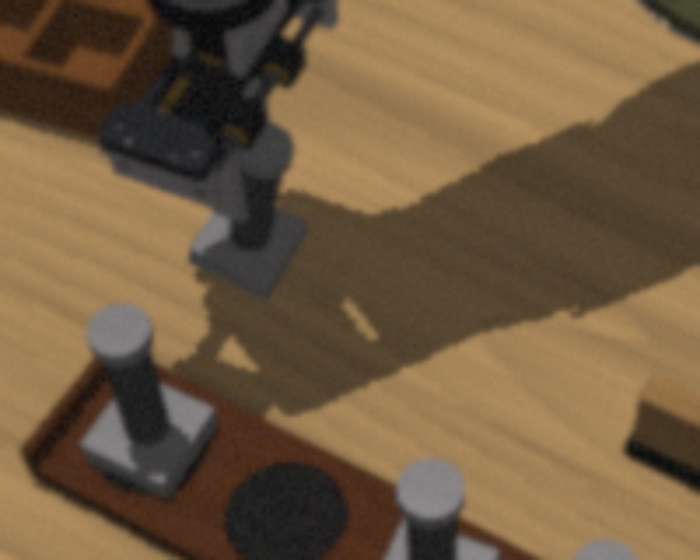

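```bash
python3 -m creep '{"slide":[[0,0,0],[0,0,0],[0,0,0],[0,0,0]],"turn":[0,0,0,0],"claw":[0.45,0.45,0.45,0.45]}'; python3 -c "
from h import *
np.set_printoptions(precision=1,suppress=True)
p,d=snap('scene','k0.png');w=cloud('scene',d).reshape(-1,3)
w=w[(w[:,0]>400)&(w[:,0]<530)&(w[:,1]>-260)&(w[:,1]<-100)]
b=w[(w[:,2]>13)&(w[:,2]<27)];print(len(b),cv2.minAreaRect(b[:,:2].astype(np.float32)),np.median(b,0))
A=np.c_[b[:,:2]-b[:,:2].mean(0),np.ones(len(b))];print(np.linalg.lstsq(A,b[:,2],rcond=None)[0])
for z in(40,60,118,125):
  b=w[abs(w[:,2]-z)<6];print(z,len(b),b.min(0),b.max(0))
"
```

```text
clock: 15.6
eef_pos: [460.2, -178.7, 265.0]
eef_rot: [-3.141, -0.0, 1.695]
wrist_force: [-0.1, -0.5, -0.8]
finger_gap: 42.4
finger_force: 0.0
399 ((461.5223693847656, -185.4000701904297), (62.85725021362305, 60.08645248413086), 7.146429538726807) [ 473.5 -174.6   19.4]
[-0.  -0.  19.4]
40 34 [ 457.6 -194.3   34.3] [ 476.6 -172.1   45.9]
60 19 [ 457.  -175.3   54.2] [ 483.  -166.7   66. ]
118 47 [ 427.2 -176.6  112.3] [ 493.4 -164.3  123.8]
125 35 [ 429.3 -185.7  119.5] [ 493.9 -164.3  130.8]
```

```bash
python3 -m creep '{"slide":[[0.1,-0.6,0],[0,0,0],[0,0,0],[0,0,0],[0,0,0],[0,0,0],[0,0,2],[0,0,3]],"turn":[0,0,0,0,0,0,0,0],"claw":[0.45,0.45,0.1,0.1,0.1,0.1,0.1,0.1]}' 35; python3 -m creep '{"slide":[[0,0,2],[0,0,0]],"turn":[0,0],"claw":[0.1,0.1]}'; python3 -c "
from h import *
np.set_printoptions(precision=1,suppress=True)
p,d=snap('scene','k1.png');w=cloud('scene',d).reshape(-1,3)
w=w[(w[:,0]>400)&(w[:,0]<530)&(w[:,1]>-260)&(w[:,1]<-100)]
b=w[(w[:,2]>80)&(w[:,2]<98)];print(len(b),cv2.minAreaRect(b[:,:2].astype(np.float32)),np.median(b,0))
A=np.c_[b[:,:2]-b[:,:2].mean(0),np.ones(len(b))];print(np.linalg.lstsq(A,b[:,2],rcond=None)[0]*100)
print(manip.read_state()['eef_pos'])"
```

```text
clock: 16.65
eef_pos: [461.0, -184.6, 314.9]
eef_rot: [-3.14, -0.001, 1.695]
wrist_force: [0.1, -0.9, -2.1]
finger_gap: 34.9
finger_force: 35.0
clock: 16.9
eef_pos: [461.2, -184.7, 335.9]
eef_rot: [3.14, 0.001, 1.695]
wrist_force: [0.5, -1.0, -2.9]
finger_gap: 35.3
finger_force: 35.0
486 ((462.97607421875, -185.9838409423828), (62.57146072387695, 61.20936965942383), 7.742473602294922) [ 475.1 -175.3   90.3]
[  -4.4   -3.4 8959.5]
[ 461.1 -184.6  334.8]
```

```bash
python3 -c "
from h import *
p=cv2.imread('pics/k1.png');cv2.imwrite('pics/k.png',cv2.resize(p[130:270,190:340],None,fx=4,fy=4))
print(manip.read_state())"
```

```text
{'clock': 16.95, 'joints': array([-4.54667280e-01,  2.54078511e-01,  1.75139571e+00,  4.94904552e-05,
        1.13597825e+00, -5.78759841e-01]), 'qd': array([ 0.00025149,  0.02276175,  0.01754495,  0.00026243, -0.00540633,
        0.00082003]), 'effort': array([ 1.35519929e-02, -5.09613562e+01, -3.49938011e+01,  4.10742417e-02,
        2.13348912e-01,  4.36178552e-04]), 'eef_pos': array([ 461.0518702 , -184.63110081,  334.79923692]), 'eef_rot': array([3.14145075e+00, 3.90989543e-05, 1.69486804e+00]), 'wrist_force': array([ 0.46351658, -0.0051164 , -4.12495083]), 'moment': array([-0.07001026,  0.07959894,  0.0256276 ]), 'finger_force': 34.99960720539093, 'finger_gap': 35.182383721152235}
```

View pics/k.png

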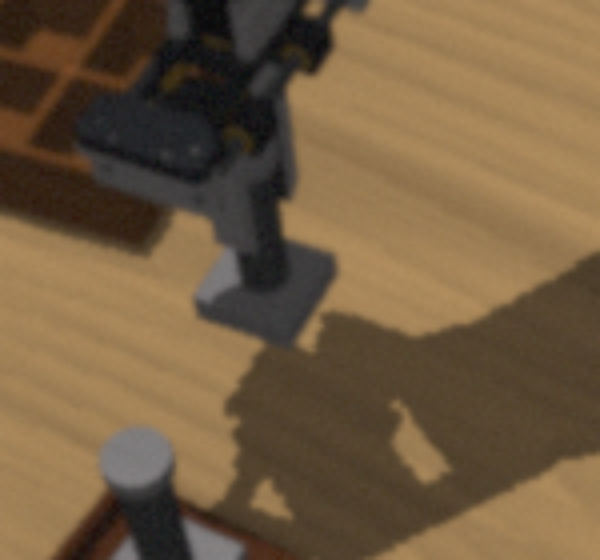

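The opening reads 35 mm, so the fingers are squeezing the cap edge instead of the stem. I'll set the post back on the bench and regrip squarely on the cap.

```bash
python3 -m creep '{"slide":[[0,0,-3],[0,0,-2.5],[0,0,-0.9],[0,0,-0.4],[0,0,-0.2],[0,0,0],[0,0,0],[0,0,0]],"turn":[0,0,0,0,0,0,0,0],"claw":[0.1,0.1,0.1,0.1,0.1,0.1,0.5,0.5]}'; python3 -m creep '{"slide":[[0,0,0],[0,0,0],[0,-0.1,1.5],[0,0,1.7],[0,0,0],[0,0,0],[0,0,0],[0,0,0]],"turn":[0,0,0,0,0,0,0,0],"claw":[0.5,0.5,0.5,0.5,0.5,0.2,0.2,0.2]}' 30; python3 -m creep '{"slide":[[0,0,0],[0,0,0],[0,0,2],[0,0,3],[0,0,2],[0,0,0],[0,0,0]],"turn":[0,0,0,0,0,0,0],"claw":[0.2,0.2,0.2,0.2,0.2,0.2,0.2]}';python3 -c "
from h import *
np.set_printoptions(precision=1,suppress=True)
for c in('scene','top'):
  p,d=snap(c,'l%s.png'%c);w=cloud(c,d).reshape(-1,3)
  w=w[(w[:,0]>400)&(w[:,0]<530)&(w[:,1]>-260)&(w[:,1]<-100)]
  b=w[(w[:,2]>80)&(w[:,2]<98)];print(len(b),cv2.minAreaRect(b[:,:2].astype(np.float32)),np.median(b,0))
  if len(b)>50: A=np.c_[b[:,:2]-b[:,:2].mean(0),np.ones(len(b))];print(np.linalg.lstsq(A,b[:,2],rcond=None)[0]*100)
print(manip.read_state()['eef_pos'])"
```

```text
clock: 17.95
eef_pos: [461.3, -184.8, 265.6]
eef_rot: [3.141, 0.001, 1.695]
wrist_force: [-0.8, -0.1, -0.5]
finger_gap: 46.7
finger_force: 0.0
clock: 18.95
eef_pos: [461.1, -185.7, 296.8]
eef_rot: [-3.141, -0.0, 1.695]
wrist_force: [1.2, -0.3, -0.4]
finger_gap: 34.9
finger_force: 30.0
clock: 19.82
eef_pos: [461.0, -185.7, 366.0]
eef_rot: [-3.14, -0.001, 1.695]
wrist_force: [-0.1, -0.4, -2.7]
finger_gap: 35.3
finger_force: 30.0
488 ((462.495361328125, -185.3766632080078), (61.49872970581055, 61.04974365234375), 6.1106085777282715) [ 473.7 -174.8   88.9]
[  -2.7   -3.5 8852.1]
4 ((467.9429931640625, -175.5083770751953), (1.244456171989441, 19.772531509399414), 67.98081970214844) [ 467.8 -174.9   88.3]
[ 461.1 -185.7  366. ]
```

```bash
python3 -m creep '{"slide":[[0,3,0],[0,4,0],[0,4,0],[1,2.9,0],[3,0,0],[4,0,0],[4,0,0],[3,0,0]],"turn":[-0.03,-0.03,-0.04,0,0,0,0,0],"claw":[0.2,0.2,0.2,0.2,0.2,0.2,0.2,0.2]}'; python3 -m creep '{"slide":[[1,0,0],[0,0,0],[0,0,0],[0,0,0]],"turn":[0,0,0,0],"claw":[0.2,0.2,0.2,0.2]}';python3 -c "
from h import *
np.set_printoptions(precision=3,suppress=True)
c='scene'
p,d=snap(c,'m0.png');w=cloud(c,d).reshape(-1,3)
w=w[(w[:,0]>560)&(w[:,0]<690)&(w[:,1]>-100)&(w[:,1]<10)]
b=w[(w[:,2]>80)&(w[:,2]<98)];print(cv2.minAreaRect(b[:,:2].astype(np.float32)))
m=b[b[:,2]>86.5]
for i in range(5):
    A=np.c_[m[:,:2]-m[:,:2].mean(0),np.ones(len(m))];k=np.linalg.lstsq(A,m[:,2],rcond=None)[0];mu=m[:,:2].mean(0)
    r=b[:,2]-(np.c_[b[:,:2]-mu,np.ones(len(b))]@k);m=b[abs(r)<2.5]
print(k,len(m));print(cv2.minAreaRect(m[:,:2].astype(np.float32)))
for yc in (-145,55,155):
  x=cloud(c,d).reshape(-1,3);x=x[(abs(x[:,1]-yc)<33)&(abs(x[:,0]-620)<40)&(abs(x[:,2]-40)<4)];print(cv2.minAreaRect(x[:,:2].astype(np.float32)))
s=manip.read_state();print(s['eef_pos'],s['eef_rot'])"
```

```text
clock: 20.92
eef_pos: [612.5, -46.7, 365.8]
eef_rot: [-3.14, -0.0, 1.595]
wrist_force: [-0.2, -0.4, -1.7]
finger_gap: 34.9
finger_force: 30.0
clock: 21.42
eef_pos: [620.6, -46.8, 367.5]
eef_rot: [3.141, 0.0, 1.595]
wrist_force: [-0.5, 0.5, -3.0]
finger_gap: 35.1
finger_force: 30.0
((622.1376342773438, -47.37472152709961), (61.05596160888672, 60.78571701049805), 1.962947964668274)
[-0.003 -0.001 90.565] 496
((622.166748046875, -47.4460563659668), (60.628013610839844, 60.770877838134766), 2.5413784980773926)
((629.0197143554688, -144.4267578125), (45.69319152832031, 60.911216735839844), 3.4773178100585938)
((619.5357055664062, 54.570438385009766), (61.042694091796875, 60.737335205078125), 9.331215858459473)
((615.7767944335938, 155.4292449951172), (59.76998519897461, 60.46931076049805), 0.8736519813537598)
[620.727 -46.761 367.515] [3.141 0.    1.595]
```

The post is vertical (under 0.2 deg), centred at about (622,-47), over the mat. I'll lower it gently.

```bash
python3 -m creep '{"slide":[[0,0,-2],[0,0,-1.5],[0,0,-0.8],[0,0,-0.4],[0,0,0],[0,0,0]],"turn":[0,0,0,0,0,0],"claw":[0.2,0.2,0.2,0.2,0.2,0.2]}'; python3 -m creep '{"slide":[[0,0,-0.1],[0,0,-0.1],[0,0,-0.1],[0,0,0],[0,0,0]],"turn":[0,0,0,0,0],"claw":[0.2,0.2,0.2,0.2,0.2]}'
```

```text
clock: 22.22
eef_pos: [621.2, -46.7, 320.7]
eef_rot: [3.141, 0.0, 1.595]
wrist_force: [-0.4, 0.2, -3.1]
finger_gap: 35.4
finger_force: 30.0
clock: 22.85
eef_pos: [621.2, -46.7, 317.2]
eef_rot: [-3.142, 0.0, 1.595]
wrist_force: [-0.4, 0.3, -2.1]
finger_gap: 35.3
finger_force: 30.0
```

```bash
python3 -m creep '{"slide":[[0,0,-0.05],[0,0,-0.05],[0,0,0],[0,0,0]],"turn":[0,0,0,0],"claw":[0.2,0.2,0.2,0.2]}' 10; python3 -m creep '{"slide":[[0,0,0],[0,0,0],[0,0,0],[0,0,0],[0,0,0],[0,0,0]],"turn":[0,0,0,0,0,0],"claw":[0.55,0.55,0.55,0.55,0.55,0.55]}'; python3 -m creep '{"slide":[[0,0,1],[0,0,2],[0,0,3],[0,0,4],[0,0,4],[-4,0,0],[-4,0,0],[0,0,0]],"turn":[0,0,0,0,0,0,0,0],"claw":[0.55,0.55,0.55,0.55,0.55,0.55,0.55,0.55]}';python3 -c "
from h import *
np.set_printoptions(precision=3,suppress=True)
for c in('scene','top'):
  p,d=snap(c,'n%s.png'%c);w=cloud(c,d).reshape(-1,3)
  for yc in (-145,-46,55,155):
    x=w[(abs(w[:,1]-yc)<36)&(abs(w[:,0]-620)<40)];f=x[abs(x[:,2]-40)<4];q=x[(x[:,2]>138)&(x[:,2]<155)]
    print(c,cv2.minAreaRect(f[:,:2].astype(np.float32)),np.median(q,0),len(q))
p=cv2.imread('pics/nscene.png');cv2.imwrite('pics/n.png',cv2.resize(p[170:420,180:520],None,fx=2.35,fy=2.35))"
```

```text
clock: 23.35
eef_pos: [621.3, -46.7, 316.7]
eef_rot: [3.14, 0.0, 1.595]
wrist_force: [-0.3, -0.5, 6.0]
finger_gap: 35.8
finger_force: 10.0
clock: 24.1
eef_pos: [621.2, -46.7, 316.1]
eef_rot: [-3.142, -0.0, 1.595]
wrist_force: [0.6, -0.1, 0.8]
finger_gap: 51.4
finger_force: 0.0
clock: 25.1
eef_pos: [539.5, -46.7, 457.6]
eef_rot: [3.14, 0.0, 1.595]
wrist_force: [-0.3, -0.9, -0.0]
finger_gap: 51.9
finger_force: 0.0
scene ((621.7745971679688, -144.83860778808594), (61.039588928222656, 61.50885009765625), 3.371302843093872) [ 622.677 -144.09   144.495] 248
scene ((622.390625, -46.69073486328125), (60.84192657470703, 59.8976936340332), 1.803745150566101) [623.506 -46.072 144.623] 273
scene ((619.1492919921875, 54.49123001098633), (60.45539474487305, 60.95499801635742), 8.444690704345703) [620.475  55.235 144.789] 296
scene ((615.8070068359375, 155.43333435058594), (59.52790832519531, 60.28806686401367), 0.4967658519744873) [616.439 155.521 144.594] 328
top ((614.02197265625, -162.61279296875), (43.257205963134766, 25.66953468322754), 2.833662986755371) [ 619.727 -154.257  146.078] 54
top ((0.0, 0.0), (0.0, 0.0), 0.0) [nan nan nan] 0
top ((618.2053833007812, 58.72028350830078), (59.83055114746094, 52.4391975402832), 6.896969795227051) [618.556  55.149 145.901] 148
top ((615.8399047851562, 155.12789916992188), (58.791229248046875, 57.730918884277344), 0.6298052072525024) [615.052 155.226 146.142] 149
  return _methods._mean(a, axis=axis, dtype=dtype,
  ret = um.true_divide(
```

View pics/n.png

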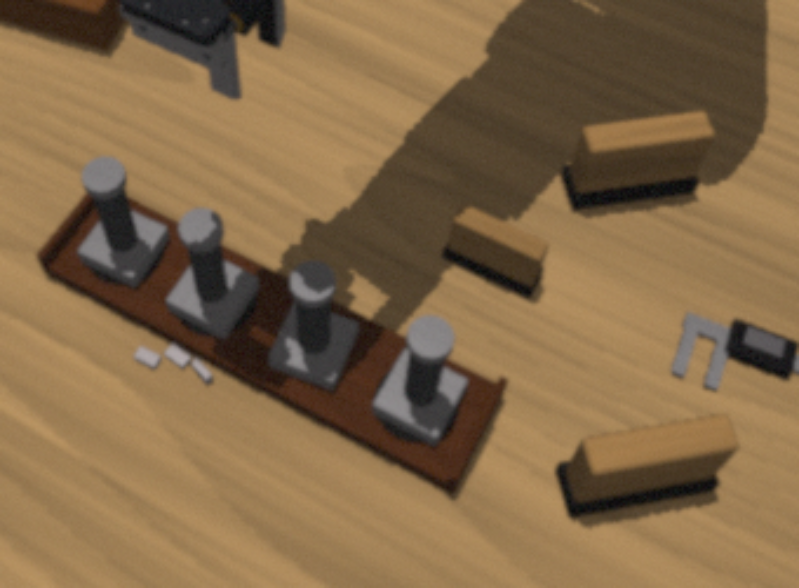

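The post stands upright in line with its neighbours, with its cap at crop (201,228). The chips are behind the rack near (178,355), the scraper stands on the bench at (495,250), and everything else is unmoved.

```bash
python3 -c "
from cell import manip;print(manip.sign_off())"
```

```text
the job is handed in; nothing more can be done
None
```

The job is handed in, with no verdict returned: the last picture shows all chips off the rack, the scraper on the bench clear of it, and the post upright on its mat, within about 3 mm of its centre by my camera estimate.

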